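Scan a power supply's label with the hand scanner and put the scanner away

ROBOT

A 6-joint arm with a two-finger parallel gripper is mounted at the origin on the work surface. World frame = base frame: x ahead of the robot, y to its left, z up, the work surface at z = 0. Lengths are in m, angles in rad, forces in N, time in s.
With the tool pointing down it reaches from about 0.3 to 0.75 m from the base axis. Payload 8.5 kg.
Tool frame: the origin (TCP) lies where the fingers leave the gripper's body, on its centre line; the fingertips stand 64 mm ahead of it and the grasp point (between the pads) lies 45 mm ahead of it; z points along the fingers, y is the direction in which the jaws open and shut (so a half turn about z gives the same grasp; the last joint's range is limited). The gripper opens to 88 mm and grips with 3 to 60 N. Pads are 18 mm wide; open, the fingers measure 123 mm over their backs; the gripper's body (75 mm by 187 mm) begins 45 mm behind the grasp point.
Start: joints at [1.113, 0.381, 1.297, -0, 1.464, -0.215], TCP at [0.132, 0.534, 0.303] pointing down, gripper open.
Joint ranges: [-3.11, 3.11], [-0.89, 2.33], [0.22, 2.48], [-1.42, 4.56], [0.17, 2.85], [-2.88, 2.88]. Speed limits (rad/s): [2.39, 2.39, 3.14, 3.14, 3.14, 3.14].

INTERFACE

Orientations are given as a 3x3 rotation matrix whose columns are the frame's x, y, z axes.
In Python, from workcell import sensors, viewer, robot gives the robot as it stands. The module is installed in compiled form; this text tells all that it offers.
- The arm moves only by the tool step_arm, never from a script. Its argument "moves" is a list of rows, each an object with "claw": the opening, from -1 (shut) to 1 (fully open); "translation": the shift along the tool's x, y, z as a fraction of full scale, a list of three; "turn": the turn about the tool's z as a fraction of full scale. A call has exactly 10 rows; each row shifts and turns the commanded pose from where the row before left it, along the tool's axes as they then stand; what a row does not reach is not made up. Full scale, the value 1, is 30 mm for a shift and 8 degrees for a turn. A row lasts 1/10 s, in which the tool goes at most 50 mm and 8.59 degrees, less where a joint would pass 70% of its speed; a pose out of reach is approached as far as the arm can. A call with a number of a shift or a turn outside -1 to 1 is refused whole. A call with a gripper value outside its range is refused whole. The fingers move at their own pace and stop on an object; "force" is the grip in N (left out, the last holds). Time passes only in rows, so rows that do not move let the fingers close, or fill a call up. It gives the time, the measured TCP pose, the force and the opening at its end, in the units of the state.
- sensors.state(): the state, without advancing time (a new reading comes with each control period).
- viewer.read_camera(name): name is "side" or "top" or "wrist"; returns the picture (384x512x3 uint8, blue, green, red); there is no depth.
- viewer.camera_params(name): a dict with "fx", "fy", "cx", "cy" (pixels), "xyz" and "rotation" of the camera in the world. Camera axes: x right, y up, looking along -z (the intrinsics and any distortion apply to the point x, -y, -z); pixel columns grow to the right and rows downward; lengths in m; the calibration is good to about 2 mm. A picture is of the moment at which its call begins: read the wrist's pose just before it. camera_params takes no time and is no camera call; for the wrist camera it gives the pose at the moment of the call.
- robot.finish_job(): hands the job in, once; it reports no verdict.
The state is a dict: "t": time; "q": joint angles; "qd": joint speeds; "tau": joint torques, N m; "eef_pos": TCP position; "eef_rot": TCP orientation; "force": force on the tool from outside, world axes, zero at the start; "ft_torque": the same for the moment, N m; "gripper_width": finger opening in m.
Only numpy, scipy, OpenCV 4.12 (cv2) and the standard library are available. Lean on these libraries where they do the work, as an engineer would, in place of code of your own. Each camera call takes 0.05 s, during which the arm holds its last target. There are 200 camera calls.

TASK

Pick up the hand scanner and scan the barcode label on the power supply (the deep dark steel box with the round fan grille, on a slanted rest): hold the scanner's window about 10 cm from the middle of the label, facing it squarely with the scan line along the label's long side, in the air and steady for two seconds. Then lay the scanner down flat, head window downwards, in the shallow steel tray without dropping it, let go, and leave the fan, the screwdriver and the white bottle where they are.

Things in the scene. Friction and masses are not known exactly. Their poses are not given: they have to be found in the camera images.
- scanner: Loose hand scanner, 0.16 kg. Origin below its middle at the level of its underside; x to the head, y across, z up. Black handle 30 mm wide along x, from z = 20 to 50 mm, free to grip from x = -55 to +30 mm (centre of mass near x = 0). Grey foot at the tail, x = -83 to -57 mm. Grey head x = 33 to 97 mm, 52 mm wide, 61 mm high. Starts flat on the bench, head away from the robot (yaw within 0.7 rad).
- scanner_window (a point): Middle of the dark window under the head, at (74.3, 0, 10.6) mm in the scanner's frame. z is the scanning beam's direction, (sin 25, 0, -cos 25) degrees in the scanner's frame: held level, it looks forwards and 65 degrees down. y (the scanner's y) is the direction of the scan line.
- psu: Power supply, a dark steel box 160 x 150 x 86 mm, round fan grille 88 mm across in the far half of its upper face, label in the near half. Fixed on a slanted rest that tips this face 25 degrees towards -x; highest edge 160 mm above the bench. Origin on the bench under its middle, z up, yaw within 0.3 rad. It stands in one of three places side by side.
- psu_label (a point): Middle of the white barcode label, 90 mm (along y) x 50 mm (along x, up the slope), at (-79.8, 0, 106.5) mm in the power supply's frame. z points straight out of it, (-sin 25, 0, cos 25) degrees in that frame. A scanner held level with its x axis along the power supply's x axis looks squarely at it.
- drive: Bystander: hard drive, a bare aluminium slab 147 x 102 x 26 mm, fixed on a like slanted rest, with a like label that is not wanted. Origin on the bench under its middle.
- cooler: Bystander: cooler, aluminium fins and a black block, 130 x 120 x 64 mm, fixed on a like slanted rest, with a like label that is not wanted. Origin on the bench under its middle.
- tray: Shallow open steel tray, fixed, 240 (along its x) x 130 x 16 mm high outside, walls and floor 4 mm thick, yaw within 0.3 rad. Origin: centre of its underside on the bench, z up. The scanner may lie in it either way round.
- fan: Bystander: loose black cooling fan, 80 x 80 x 25 mm, lying on the bench. Origin: centre of its underside.
- screwdriver: Bystander: loose screwdriver with a red handle, lying on the bench. Leave it.
- cleaner: Bystander: loose white bottle 60 mm across and 170 mm high, upright at the left of the bench. Origin: centre of its underside.
Things that resemble listed ones, but are neither listed nor needed, are in the scene too. What is shaped like the scanner but blue is not meant.

How it is judged:
On the way:
1. the held scanner, steady, looks at the label: beam within 22 mm across and 30 mm along of its middle, window 60 to 145 mm from it, beam and scan line within 0.3 rad of square (x of psu_label in the frame of scanner_window between -0.022 and 0.022 m and y of psu_label in the frame of scanner_window between -0.03 and 0.03 m and z of psu_label in the frame of scanner_window between 0.06 and 0.145 m and z of scanner_window in the frame of psu_label above 0.05 m and angle between the z axis of scanner_window and the z axis of psu_label, either way round below 0.3 rad and angle between the y axis of scanner_window and the y axis of psu_label, either way round below 0.3 rad and linear speed of scanner below 0.03 m/s and angular speed of scanner below 0.3 rad/s and contact force between the fingers and scanner above 0.5 N), for 1.2 s.
At the end, for the whole second after the job is handed in: The scanner lies flat on the tray's floor, window downwards: its origin within 50 mm (along) and 45 mm (across) of the tray's centre and no more than 3.5 mm above the tray's floor, level within 0.06 rad, at rest and released (x of scanner in the frame of tray between -0.05 and 0.05 m and y of scanner in the frame of tray between -0.045 and 0.045 m and z of scanner in the frame of tray between 0 and 0.0075 m and angle between scanner's own z axis and vertical below 0.06 rad and linear speed of scanner below 0.02 m/s and contact force between the fingers and scanner below 0.1 N); the robot touches nothing.
It fails at once if the scanner is dropped (falls free faster than 0.7 m/s, a fall of about 25 mm) (linear speed of scanner above 0.7 m/s and contact force between the fingers and scanner below 0.05 N).
It fails at once if the fan is pushed from its place by more than 30 mm (distance of fan from where it was at the start of the episode above 0.03 m).
It fails at once if the screwdriver is pushed from its place by more than 30 mm (distance of screwdriver from where it was at the start of the episode above 0.03 m).
It fails at once if the cleaner is pushed from its place by more than 30 mm (distance of cleaner from where it was at the start of the episode above 0.03 m).
It also fails if it takes over 53 s, if anything falls off the work surface, if the arm or the gripper's body presses on something with over 40 N, if the wrist force passes 120 N, or if a joint passes its speed limit or range.

## Working session

There is one attempt and no reset: what is moved stays moved. The work goes in short steps, Python scripts to look and compute and a tool call to move; the robot and the scene stay as the last step left them, time stands still between calls to the robot, and variables do not carry over. Pictures are saved under pics/ and viewed, about 8 in all and at most 12, crops included, and the job is handed in when it is done.

Besides the shell and the picture viewer there is one more tool, called as name(argument=value, ...) on one line, values as JSON. step_arm: Moves the arm, as the interface text tells. Shift numbers are shares of 30 mm and turn numbers shares of 8 degrees, none past 1 either way. Its arguments: {"type":"object","properties":{"moves":{"type":"array"},"force":{"type":"number"}},"required":["moves"]}

```bash
mkdir -p pics
cat > h.py <<'E'
import numpy as np, cv2
from workcell import sensors, viewer, robot
def ray(c,u,v):
    R=np.array(c['rotation']);d=R@np.array([(u-c['cx'])/c['fx'],-(v-c['cy'])/c['fy'],-1]);return np.array(c['xyz']),d
def onz(c,u,v,z):
    o,d=ray(c,u,v);return o+d*(z-o[2])/d[2]
def proj(c,p):
    q=np.array(c['rotation']).T@(np.atleast_2d(p)-np.array(c['xyz'])).T
    return np.c_[c['cx']+c['fx']*q[0]/-q[2],c['cy']+c['fy']*q[1]/q[2]]
E
python3 - <<'E'
from h import *
for n in('top','side'):
    cv2.imwrite(f'pics/{n}0.png',cv2.resize(viewer.read_camera(n),(800,600),interpolation=cv2.INTER_CUBIC));print(n,viewer.camera_params(n))
print(sensors.state())
E
```

```text
top {'fx': 464.4927494023049, 'fy': 464.4927494023049, 'cx': 249.757351320566, 'cy': 188.2378686399247, 'xyz': array([0.3884013 , 0.0502326 , 1.65563426]), 'rotation': array([[-0.00426066,  0.9960305 , -0.08891056],
       [-0.99997897, -0.0046784 , -0.00449055],
       [-0.00488868,  0.08888956,  0.99602949]])}
side {'fx': 464.8118613418567, 'fy': 464.8118613418567, 'cx': 254.93795162813026, 'cy': 191.86319512575395, 'xyz': array([ 0.18741824, -1.07294951,  1.25539333]), 'rotation': array([[ 0.95688918,  0.20992248, -0.20073777],
       [-0.29021289,  0.66289891, -0.69017499],
       [-0.01181439,  0.71867767,  0.695243  ]])}
{'t': 0.1, 'q': array([ 1.11267685e+00,  3.81126187e-01,  1.29816717e+00, -4.40707392e-06,
        1.46359355e+00, -2.15265225e-01]), 'qd': array([ 0.00085514, -0.00028692, -0.00338924, -0.00172304, -0.00236029,
       -0.0006102 ]), 'tau': array([ 4.18837022e-03, -4.38649750e+01, -2.24905658e+01,  7.15239951e-02,
        3.42507230e-02, -5.97903158e-05]), 'eef_pos': array([0.13216729, 0.53370626, 0.30220677]), 'eef_rot': array([[-9.70655592e-01,  2.40473282e-01, -5.68468603e-04],
       [ 2.40473799e-01,  9.70654933e-01, -1.16273351e-03],
       [ 2.72180511e-04, -1.26531559e-03, -9.99999162e-01]]), 'force': array([-0.27957688, -0.31821   , -0.87811193]), 'ft_torque': array([-0.00676885, -0.00368933,  0.04226902]), 'gripper_width': 0.08845456627741126}
```

View pics/top0.png

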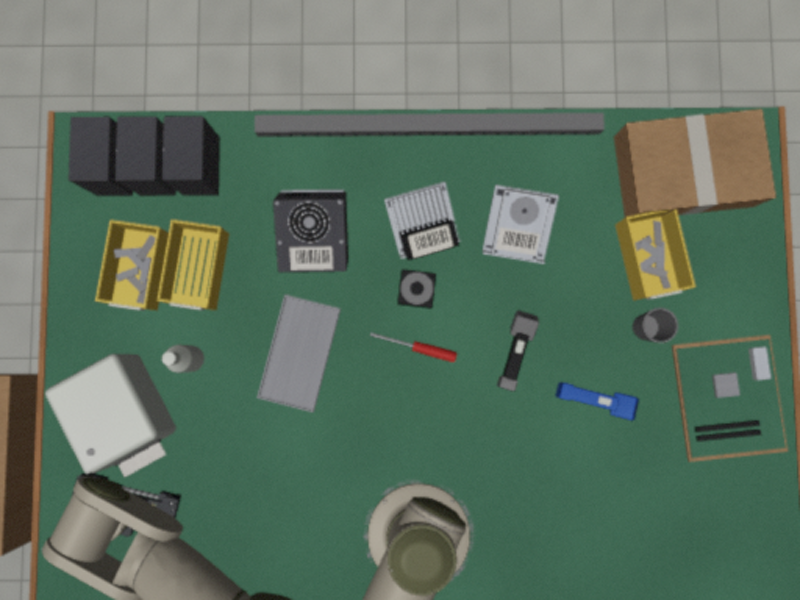

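View pics/side0.png

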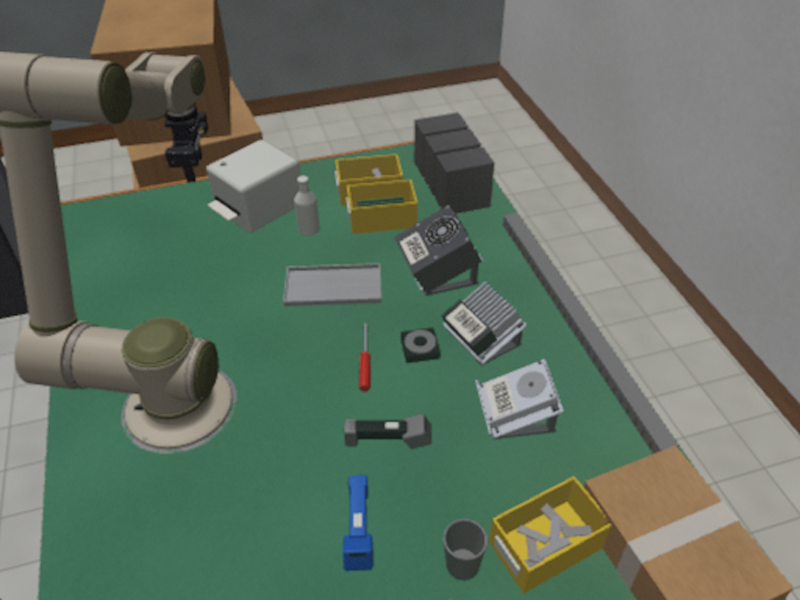

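The top view shows the scanner at about (518,350), the PSU at (311,232) with its label at (311,258), and the tray at (299,353). I'll enlarge these three for measurement.

Run:
```python
from h import *
im=np.mean([viewer.read_camera('top') for _ in range(2)],0).astype(np.uint8);cv2.imwrite('pics/topraw.png',im)
# raw crops (u0,v0): 66x~
def cr(u,v,w,h,s):return cv2.resize(im[v:v+h,u:u+w],None,fx=s,fy=s,interpolation=cv2.INTER_CUBIC)
o=np.zeros((600,800,3),np.uint8)
for i,(u,v) in enumerate([(300,195),(160,185),(165,115)]):
    w,h=(60,70)
    if i==2:w,h=66,64
    if i==0:w,h=60,60
    if i==1:w,h=66,85
    c=cr(u,v,w,h,6 if i!=1 else 6); x,y=[(0,0),(400,0),(0,0)][i]
    if i==0:o[:c.shape[0],:c.shape[1]]=c
    if i==1:o[:c.shape[0],400:400+c.shape[1]]=c
    if i==2:psu=c
cv2.imwrite('pics/m1.png',o[:520]);cv2.imwrite('pics/psu.png',psu)
```

```text
(no output)
```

View pics/m1.png

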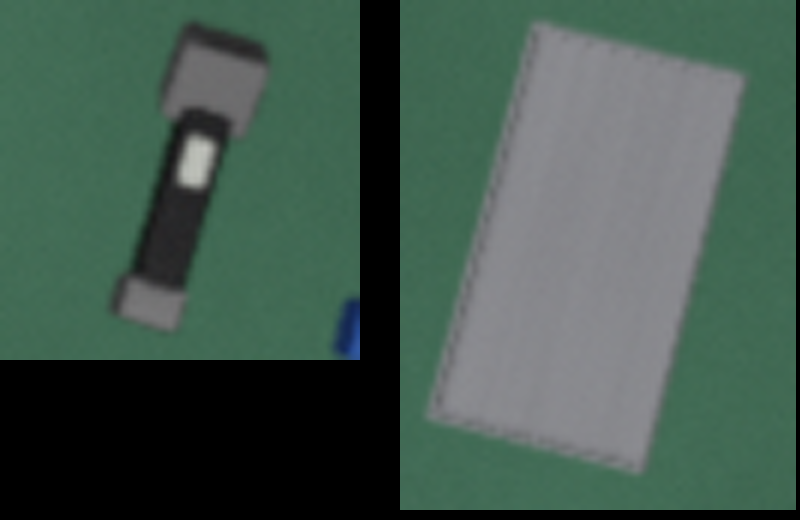

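View pics/psu.png

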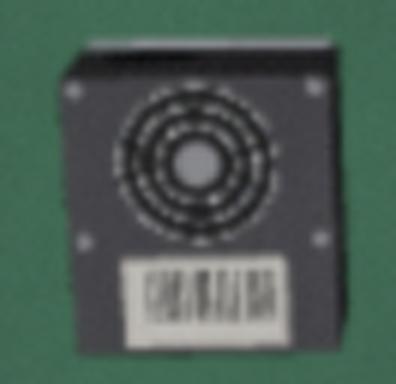

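```bash
cat > fit.py <<'E'
from h import *
from scipy.optimize import least_squares
c=viewer.camera_params('top')
def fit(P,uv,x0):
    P=np.array(P);uv=np.array(uv)
    def T(x):
        C,S=np.cos(x[2]),np.sin(x[2]);return P@np.array([[C,-S,0],[S,C,0],[0,0,1]]).T+[x[0],x[1],0]
    r=least_squares(lambda x:(proj(c,T(x))-uv).ravel(),x0,loss='soft_l1');return r.x,np.round(proj(c,T(r.x))-uv,2).tolist()
s,k=np.sin(np.radians(25)),np.cos(np.radians(25))
def up(a,b):return [-.0798+a*k,b,.1065+a*s]
raw=lambda l,o,dx=0:[((u-dx+.5)/6-.5+o[0],(v+.5)/6-.5+o[1]) for u,v in l]
print('psu',fit([up(.025,.045),up(.025,-.045),up(-.025,-.045),up(-.025,.045)],raw([(121,260),(288,255),(291,347),(127,349)],(165,115)),[.8,.25,0]))
print('tray',fit([(.12,.065,.016),(.12,-.065,.016),(-.12,-.065,.016),(-.12,.065,.016)],raw([(535,20),(745,73),(643,473),(428,418)],(160,185),400),[.6,.25,-.2]))
print('scan',fit([(.033,.026,.061),(.033,-.026,.061),(-.057,.015,.05),(-.057,-.015,.05)],raw([(163,108),(243,137),(134,272),(186,290)],(300,195)),[.5,-.15,-.2]))
E
python3 fit.py
```

```text
psu (array([0.68550421, 0.22872294, 0.01464385]), [[0.43, 0.28], [-0.52, 0.59], [-0.33, -0.52], [0.42, -0.34]])
tray (array([ 0.40446322,  0.26539276, -0.25095995]), [[-0.26, 0.05], [0.22, 0.14], [0.04, -0.09], [-0.01, -0.1]])
scan (array([ 0.40378974, -0.21988699, -0.27792357]), [[-0.63, 0.9], [0.73, 0.17], [0.08, -0.2], [-0.14, -0.82]])
```

step_arm(moves=[{"claw": 1,"translation": [-1,-1,0],"turn": 0},{"claw": 1,"translation": [-1,-1,0],"turn": 0},{"claw": 1,"translation": [-1,-1,0],"turn": 0},{"claw": 1,"translation": [-1,-1,0],"turn": 0},{"claw": 1,"translation": [-1,-1,0],"turn": 0},{"claw": 1,"translation": [-1,-1,0],"turn": 0},{"claw": 1,"translation": [-1,-1,0],"turn": 0},{"claw": 1,"translation": [-1,-1,0],"turn": 0},{"claw": 1,"translation": [-1,-1,0],"turn": 0},{"claw": 1,"translation": [-1,-1,0],"turn": 0}])

```text
t: 1.2
eef_pos: [0.3518, 0.1689, 0.3028]
eef_rot: [[-0.971, 0.24, 0.0], [0.24, 0.971, 0.0], [-0.0, 0.0, -1.0]]
force: [0.4, 0.9, -0.3]
gripper_width: 0.0878
```

step_arm(moves=[{"claw": 1,"translation": [-1,-1,0],"turn": 0},{"claw": 1,"translation": [-1,-1,0],"turn": 0},{"claw": 1,"translation": [-1,-1,0],"turn": 0},{"claw": 1,"translation": [-1,-1,0],"turn": 0},{"claw": 1,"translation": [-0.8,-1,0],"turn": 0},{"claw": 1,"translation": [0,-1,0],"turn": 0.24},{"claw": 1,"translation": [0,-1,0],"turn": 0},{"claw": 1,"translation": [0,-1,0],"turn": 0},{"claw": 1,"translation": [0,-1,0],"turn": 0},{"claw": 1,"translation": [0,-1,0],"turn": 0}])

```text
t: 2.2
eef_pos: [0.4145, -0.1553, 0.3027]
eef_rot: [[-0.962, 0.273, -0.0], [0.273, 0.962, 0.0], [0.0, 0.0, -1.0]]
force: [-0.0, -0.3, 1.2]
gripper_width: 0.088
```

step_arm(moves=[{"claw": 1,"translation": [-0.25,-1,0],"turn": 0},{"claw": 1,"translation": [0,-1,0],"turn": 0},{"claw": 1,"translation": [0,-0.17,0],"turn": 0},{"claw": 1,"translation": [0,0,0.5],"turn": 0},{"claw": 1,"translation": [0,0,0.5],"turn": 0},{"claw": 1,"translation": [0,0,0.5],"turn": 0},{"claw": 1,"translation": [0,0,0],"turn": 0},{"claw": 1,"translation": [0,0,0],"turn": 0},{"claw": 1,"translation": [0,0,0],"turn": 0},{"claw": 1,"translation": [0,0,0],"turn": 0}])

```text
t: 3.2
eef_pos: [0.4047, -0.2189, 0.2584]
eef_rot: [[-0.962, 0.273, 0.001], [0.273, 0.962, -0.001], [-0.001, -0.001, -1.0]]
force: [0.3, 0.2, 0.3]
gripper_width: 0.0884
```

Run:
```python
from h import *
c=viewer.camera_params('wrist');im=viewer.read_camera('wrist')
import pickle;pickle.dump(c,open('wc.pkl','wb'))
def W(l,x=(.4038,-.2199,-.2779)):
    l=np.array(l);C,S=np.cos(x[2]),np.sin(x[2]);return l@np.array([[C,-S,0],[S,C,0],[0,0,1]]).T+[x[0],x[1],0]
cv2.imwrite('pics/wraw.png',im)
p=proj(c,W([(.033,.026,.061),(.033,-.026,.061),(-.057,.015,.05),(-.057,-.015,.05),(0,0,.05)]));print(p)
o=cv2.resize(im,(800,600),interpolation=cv2.INTER_CUBIC)
for u in p:cv2.circle(o,tuple(int(round(a*800/512)) for a in u),2,(0,0,255),-1)
cv2.imwrite('pics/w1.png',o);print(sensors.state()['eef_pos'])
```

```text
[[276.48205284 212.49741558]
 [227.06999412 212.42775452]
 [266.93134767 123.84207608]
 [236.62181569 123.79635897]
 [251.82438222 179.4118258 ]]
[ 0.40464853 -0.21892118  0.25831116]
```

View pics/w1.png

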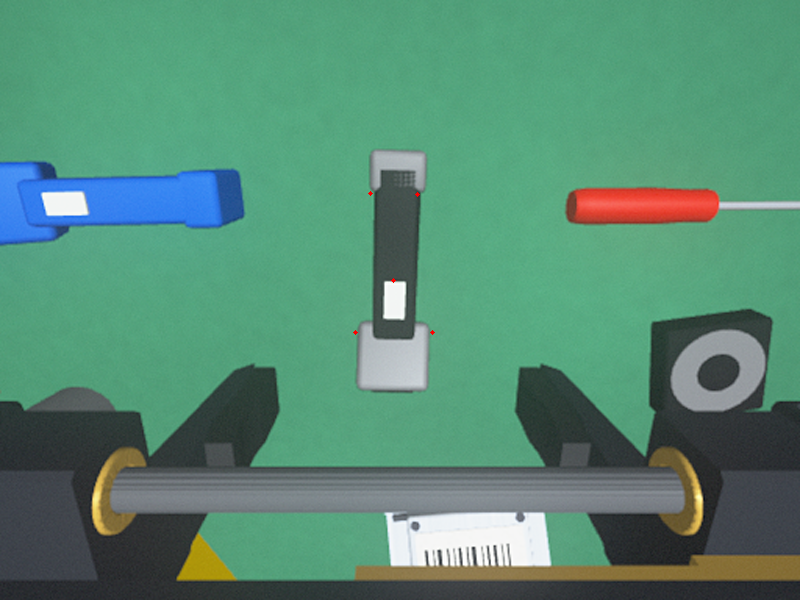

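The wrist view shows the black scanner upright in the image: head edge at v≈323, foot edge at v≈191, axis at u≈395. It sits about 3 mm tailwards of my estimate and is turned about 1.4° more. The blue lookalike and the screwdriver are clear of the fingers, so I'm descending.

step_arm(moves=[{"claw": 1,"translation": [0.13,0,0.6],"turn": 0.17},{"claw": 1,"translation": [0,0,0.8],"turn": 0},{"claw": 1,"translation": [0,0,0.8],"turn": 0},{"claw": 1,"translation": [0,0,0.8],"turn": 0},{"claw": 1,"translation": [0,0,0.8],"turn": 0},{"claw": 1,"translation": [0,0,0.8],"turn": 0},{"claw": 1,"translation": [0,0,0.5],"turn": 0},{"claw": 1,"translation": [0,0,0.4],"turn": 0},{"claw": 1,"translation": [0,0,0.4],"turn": 0},{"claw": 1,"translation": [0,0,0],"turn": 0}], force=25)

```text
t: 4.25
eef_pos: [0.4006, -0.2178, 0.08]
eef_rot: [[-0.955, 0.296, -0.001], [0.296, 0.955, 0.001], [0.002, 0.001, -1.0]]
force: [0.4, -0.5, -0.1]
gripper_width: 0.0883
```

step_arm(moves=[{"claw": -1,"translation": [0,0,0],"turn": 0},{"claw": -1,"translation": [0,0,0],"turn": 0},{"claw": -1,"translation": [0,0,0],"turn": 0},{"claw": -1,"translation": [0,0,0],"turn": 0},{"claw": -1,"translation": [0,0,0],"turn": 0},{"claw": -1,"translation": [0,0,0],"turn": 0},{"claw": -1,"translation": [0,0,0],"turn": 0},{"claw": -1,"translation": [0,0,0],"turn": 0},{"claw": -1,"translation": [0,0,0],"turn": 0},{"claw": -1,"translation": [0,0,0],"turn": 0}])

```text
t: 5.25
eef_pos: [0.4008, -0.2179, 0.0808]
eef_rot: [[-0.955, 0.295, 0.0], [0.295, 0.955, -0.0], [-0.0, -0.0, -1.0]]
force: [-0.5, 0.2, 1.1]
gripper_width: 0.0299
```

step_arm(moves=[{"claw": -1,"translation": [0,0,-0.3],"turn": 0},{"claw": -1,"translation": [0,0,-0.6],"turn": 0},{"claw": -1,"translation": [0,0,-0.8],"turn": 0},{"claw": -1,"translation": [0,0,-0.8],"turn": 0},{"claw": -1,"translation": [0,0,-0.8],"turn": -0.25},{"claw": -1,"translation": [0,0,-0.8],"turn": -0.5},{"claw": -1,"translation": [0,0,-0.8],"turn": -0.5},{"claw": -1,"translation": [0,0,-0.8],"turn": -0.5},{"claw": -1,"translation": [0,0,-0.5],"turn": -0.5},{"claw": -1,"translation": [0,0,0],"turn": 0}])

```text
t: 6.25
eef_pos: [0.4009, -0.2179, 0.2687]
eef_rot: [[-1.0, -0.015, 0.003], [-0.015, 1.0, -0.003], [-0.003, -0.003, -1.0]]
force: [0.3, 0.6, -2.5]
gripper_width: 0.0296
```

step_arm(moves=[{"claw": -1,"translation": [0,0.4,0],"turn": 0},{"claw": -1,"translation": [0,0.8,0],"turn": 0},{"claw": -1,"translation": [0,0.8,0],"turn": 0},{"claw": -1,"translation": [0,0.8,0],"turn": 0},{"claw": -1,"translation": [0,0.8,0],"turn": 0},{"claw": -1,"translation": [0,0.8,0],"turn": 0},{"claw": -1,"translation": [0,0.8,0],"turn": 0},{"claw": -1,"translation": [0,0.8,0],"turn": 0},{"claw": -1,"translation": [0,0.8,0],"turn": 0},{"claw": -1,"translation": [0,0.8,0],"turn": 0}])

```text
t: 7.25
eef_pos: [0.3965, 0.0118, 0.2657]
eef_rot: [[-1.0, -0.012, -0.003], [-0.012, 1.0, 0.001], [0.003, 0.001, -1.0]]
force: [-0.1, -0.0, -1.8]
gripper_width: 0.0299
```

step_arm(moves=[{"claw": -1,"translation": [0,0.8,0],"turn": 0},{"claw": -1,"translation": [0,0.8,0],"turn": 0},{"claw": -1,"translation": [0,0.8,0],"turn": 0},{"claw": -1,"translation": [0,0.8,0],"turn": 0},{"claw": -1,"translation": [-0.4,0.8,0],"turn": 0},{"claw": -1,"translation": [-0.6,0.8,0],"turn": 0},{"claw": -1,"translation": [-0.6,0.8,0],"turn": 0},{"claw": -1,"translation": [-0.6,0.8,0],"turn": 0},{"claw": -1,"translation": [-0.6,0.6,0],"turn": 0},{"claw": -1,"translation": [-0.3,0.2,0],"turn": 0}])

```text
t: 8.25
eef_pos: [0.4874, 0.2291, 0.2652]
eef_rot: [[-1.0, -0.014, -0.003], [-0.014, 1.0, -0.0], [0.003, -0.0, -1.0]]
force: [-0.2, -0.0, -2.1]
gripper_width: 0.0297
```

Run:
```python
from h import *
s=sensors.state();print(s['t'],s['eef_pos'],s['eef_rot'],s['gripper_width'])
a=viewer.read_camera('wrist');b=viewer.read_camera('side');t=viewer.read_camera('top')
cv2.imwrite('pics/s2raw.png',b)
S=lambda i,u,v,w,h,k:cv2.resize(i[v:v+h,u:u+w],k,interpolation=cv2.INTER_CUBIC)
o=np.zeros((600,800,3),np.uint8)
o[:300,:400]=cv2.resize(a,(400,300))
o[:300,400:]=S(t,130,100,160,120,(400,300))
o[300:,:400]=S(b,170,90,160,120,(400,300))
cv2.imwrite('pics/scan.png',o)
```

```text
8.25 [0.48737148 0.22914206 0.26520501] [[-9.99891858e-01 -1.44666474e-02 -2.64342792e-03]
 [-1.44659298e-02  9.99895321e-01 -2.90387230e-04]
 [ 2.64735213e-03 -2.52116185e-04 -9.99996464e-01]] 0.029714084345069284
```

View pics/scan.png

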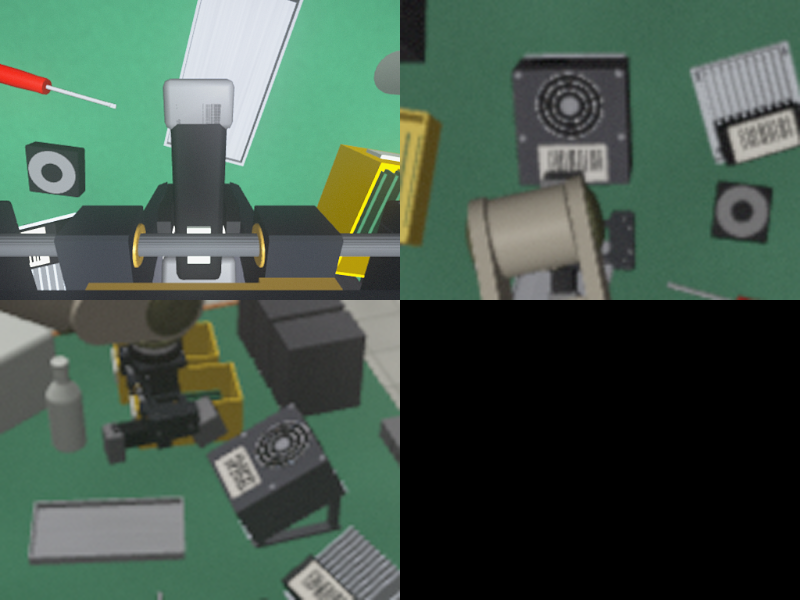

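The side and top crops show the scanner held level in front of the PSU label, head towards it and aligned; the wrist crop shows the foot spanning v≈80–125. I'll check where the scanner sits in the grip.

Run:
```python
from h import *
from scipy.optimize import least_squares
s=sensors.state();p=s['eef_pos'];R=s['eef_rot'];c=viewer.camera_params('wrist')
# scanner pt (x,y,z): world = p + R@(-(x+dx), y, .0808-z)
def P(x,z,dx):return proj(c,p+R@np.array([-(x+dx),0,.0808-z]))[0,1]
r=least_squares(lambda a:[P(-.083,a[1],a[0])-102,P(-.057,a[1],a[0])-160],[0,.045]).x
print('dx,foot top z',r)
for z in(.04,.045,.05,.055):print(z,P(-.083,z,0),P(-.057,z,0))
```

```text
dx,foot top z [0.00374857 0.02985641]
0.04 92.45084104832225 156.14942294863107
0.045 92.13689283536972 158.40041137030448
0.05 91.79482270967704 160.83863490488525
0.055 91.4206749747673 163.48846835139636
```

step_arm(moves=[{"claw": -1,"translation": [-0.05,-0.1,0],"turn": 0},{"claw": -1,"translation": [0,0,0],"turn": 0},{"claw": -1,"translation": [0,0,0],"turn": 0},{"claw": -1,"translation": [0,0,0],"turn": 0},{"claw": -1,"translation": [0,0,0],"turn": 0},{"claw": -1,"translation": [0,0,0],"turn": 0},{"claw": -1,"translation": [0,0,0],"turn": 0},{"claw": -1,"translation": [0,0,0],"turn": 0},{"claw": -1,"translation": [0,0,0],"turn": 0},{"claw": -1,"translation": [0,0,0],"turn": 0}])

```text
t: 9.4
eef_pos: [0.489, 0.2244, 0.2667]
eef_rot: [[-1.0, -0.014, -0.0], [-0.014, 1.0, -0.0], [0.0, -0.0, -1.0]]
force: [-0.4, 0.5, -1.9]
gripper_width: 0.0298
```

step_arm(moves=[{"claw": -1,"translation": [0,0,0],"turn": 0},{"claw": -1,"translation": [0,0,0],"turn": 0},{"claw": -1,"translation": [0,0,0],"turn": 0},{"claw": -1,"translation": [0,0,0],"turn": 0},{"claw": -1,"translation": [0,0,0],"turn": 0},{"claw": -1,"translation": [0,0,0],"turn": 0},{"claw": -1,"translation": [0,0,0],"turn": 0},{"claw": -1,"translation": [0,0,0],"turn": 0},{"claw": -1,"translation": [0,0,0],"turn": 0},{"claw": -1,"translation": [0,0,0],"turn": 0}])

```text
t: 10.4
eef_pos: [0.489, 0.2244, 0.2668]
eef_rot: [[-1.0, -0.014, -0.0], [-0.014, 1.0, 0.0], [0.0, 0.0, -1.0]]
force: [0.3, -0.1, -1.4]
gripper_width: 0.0297
```

step_arm(moves=[{"claw": -1,"translation": [0,0,0],"turn": 0},{"claw": -1,"translation": [0,0,0],"turn": 0},{"claw": -1,"translation": [0,0,0],"turn": 0},{"claw": -1,"translation": [0,0,0],"turn": 0},{"claw": -1,"translation": [0,0,0],"turn": 0},{"claw": -1,"translation": [0,0,0],"turn": 0},{"claw": -1,"translation": [0,0,0],"turn": 0},{"claw": -1,"translation": [0,0,0],"turn": 0},{"claw": -1,"translation": [0,0,0],"turn": 0},{"claw": -1,"translation": [0,0,0],"turn": 0}])

```text
t: 11.4
eef_pos: [0.489, 0.2244, 0.2667]
eef_rot: [[-1.0, -0.014, 0.0], [-0.014, 1.0, 0.0], [-0.0, 0.0, -1.0]]
force: [-0.2, -0.3, -1.9]
gripper_width: 0.0297
```

step_arm(moves=[{"claw": -1,"translation": [0.3,0.15,0],"turn": 0},{"claw": -1,"translation": [0.6,0.3,0],"turn": 0},{"claw": -1,"translation": [0.6,0.3,0],"turn": 0},{"claw": -1,"translation": [0.6,0.3,0],"turn": 0},{"claw": -1,"translation": [0.6,0.3,0],"turn": 0},{"claw": -1,"translation": [0.26,0.1,0],"turn": 0.4},{"claw": -1,"translation": [0,0,0],"turn": 0.5},{"claw": -1,"translation": [0,0,0],"turn": 0.5},{"claw": -1,"translation": [0,0,0],"turn": 0.5},{"claw": -1,"translation": [0,0,0],"turn": 0}])

```text
t: 12.4
eef_pos: [0.3989, 0.267, 0.2668]
eef_rot: [[-0.969, 0.249, 0.0], [0.249, 0.969, 0.0], [-0.0, 0.0, -1.0]]
force: [-0.1, -0.1, -2.4]
gripper_width: 0.0298
```

step_arm(moves=[{"claw": -1,"translation": [0,0,0.4],"turn": 0},{"claw": -1,"translation": [0,0,0.8],"turn": 0},{"claw": -1,"translation": [0,0,0.8],"turn": 0},{"claw": -1,"translation": [0,0,0.8],"turn": 0},{"claw": -1,"translation": [0,0,0.8],"turn": 0},{"claw": -1,"translation": [0,0,0.8],"turn": 0},{"claw": -1,"translation": [0,0,0.7],"turn": 0},{"claw": -1,"translation": [0,0,0.4],"turn": 0},{"claw": -1,"translation": [0,0,0.2],"turn": 0},{"claw": -1,"translation": [0,0,0],"turn": 0}])

```text
t: 13.4
eef_pos: [0.3994, 0.2668, 0.0955]
eef_rot: [[-0.969, 0.247, -0.001], [0.247, 0.969, -0.0], [0.001, -0.0, -1.0]]
force: [0.1, -0.2, -1.9]
gripper_width: 0.0295
```

Run:
```python
from h import *
b=viewer.read_camera('side');a=viewer.read_camera('wrist')
o=np.hstack([cv2.resize(b[110:230,150:310],(400,300),interpolation=cv2.INTER_CUBIC),cv2.resize(a,(400,300))]);cv2.imwrite('pics/tray.png',o)
for _ in range(3):
    s=sensors.state();print(s['eef_pos'],s['force']);viewer.read_camera('side')
```

```text
[0.39978414 0.26687505 0.09631273] [-0.02390219 -0.88924739 -0.84836949]
[0.39984454 0.26684064 0.09643613] [ 0.38354412  0.22792765 -1.66925017]
[0.39984502 0.26680576 0.09644872] [ 0.50178699 -0.08223441 -1.22333948]
```

View pics/tray.png

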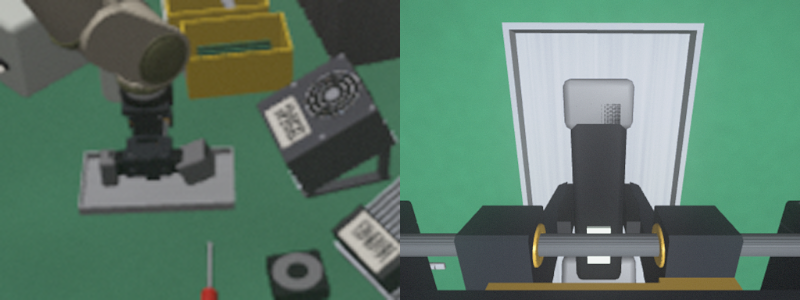

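The scanner is centred in the tray outline and aligned with it. Now I'll lower it slowly.

step_arm(moves=[{"claw": -1,"translation": [0,0,0.1],"turn": 0},{"claw": -1,"translation": [0,0,0.1],"turn": 0},{"claw": -1,"translation": [0,0,0.08],"turn": 0},{"claw": -1,"translation": [0,0,0.05],"turn": 0},{"claw": -1,"translation": [0,0,0.03],"turn": 0},{"claw": -1,"translation": [0,0,0.02],"turn": 0},{"claw": -1,"translation": [0,0,0],"turn": 0},{"claw": -1,"translation": [0,0,0],"turn": 0},{"claw": -1,"translation": [0,0,0],"turn": 0},{"claw": -1,"translation": [0,0,0],"turn": 0}])

```text
t: 14.65
eef_pos: [0.3996, 0.2666, 0.0847]
eef_rot: [[-0.969, 0.248, 0.0], [0.248, 0.969, -0.0], [-0.0, 0.0, -1.0]]
force: [-2.3, -1.5, 6.2]
gripper_width: 0.0302
```

step_arm(moves=[{"claw": -0.1,"translation": [0,0,0],"turn": 0},{"claw": 0.1,"translation": [0,0,0],"turn": 0},{"claw": 0.2,"translation": [0,0,0],"turn": 0},{"claw": 0.2,"translation": [0,0,0],"turn": 0},{"claw": 0.2,"translation": [0,0,0],"turn": 0},{"claw": 0.2,"translation": [0,0,0],"turn": 0},{"claw": 0.2,"translation": [0,0,-0.1],"turn": 0},{"claw": 0.2,"translation": [0,0,-0.4],"turn": 0},{"claw": 0.2,"translation": [0,0,-0.8],"turn": 0},{"claw": 0.2,"translation": [0,0,-0.8],"turn": 0}])

```text
t: 15.65
eef_pos: [0.3995, 0.2666, 0.1481]
eef_rot: [[-0.969, 0.249, -0.001], [0.249, 0.969, -0.0], [0.001, -0.001, -1.0]]
force: [-0.0, 0.7, -0.2]
gripper_width: 0.0532
```

step_arm(moves=[{"claw": 0.2,"translation": [0,0,-1],"turn": 0},{"claw": 0.2,"translation": [0,0,-1],"turn": 0},{"claw": 0.2,"translation": [0,0,-1],"turn": 0},{"claw": 0.2,"translation": [0,0,-1],"turn": 0},{"claw": 0.2,"translation": [0,0,-0.8],"turn": 0},{"claw": 0.2,"translation": [0,0,-0.4],"turn": 0},{"claw": 0.2,"translation": [0,0,0],"turn": 0},{"claw": 0.2,"translation": [0,0,0],"turn": 0},{"claw": 0.2,"translation": [0,0,0],"turn": 0},{"claw": 0.2,"translation": [0,0,0],"turn": 0}])

```text
t: 16.65
eef_pos: [0.3995, 0.2666, 0.3026]
eef_rot: [[-0.969, 0.249, -0.001], [0.249, 0.969, -0.001], [0.001, -0.001, -1.0]]
force: [1.3, 0.1, -1.4]
gripper_width: 0.0527
```

Run:
```python
from h import *
b=viewer.read_camera('side');a=viewer.read_camera('wrist')
o=np.hstack([cv2.resize(b[110:230,150:310],(400,300),interpolation=cv2.INTER_CUBIC),cv2.resize(a,(400,300))]);cv2.imwrite('pics/end.png',o)
s=sensors.state();print(s['t'],s['eef_pos'],s['force'],s['gripper_width'])
```

```text
16.75 [0.39957894 0.26662002 0.30283377] [-0.72068047  0.04815099  0.74288766] 0.0528707305080196
```

View pics/end.png

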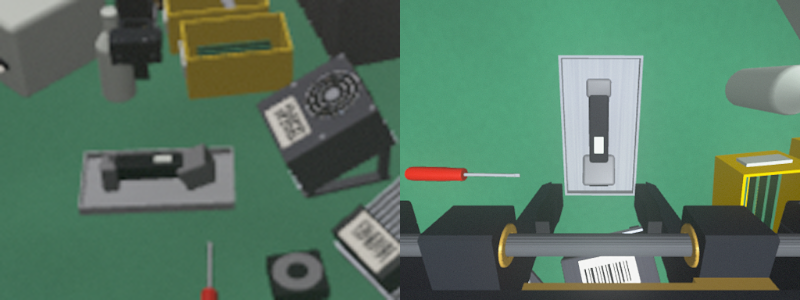

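The scanner lies flat and centred in the tray, the gripper is clear above it, and the bottle, fan and screwdriver look undisturbed.

```bash
python3 -c "
from workcell import robot
print(robot.finish_job())"
```

```text
the job is handed in; nothing more can be done
None
```

The scanner was held at the power supply's label and then laid in the tray. I handed the job in at about 16.8 s; no verdict was reported.

- **Scan:** I held the scanner level at the computed pose, with the window about 10 cm from the label. It was square to the label within my fit errors and steady for just over 2 s. The grip-offset check gave roughly 0–4 mm along the scanner. That check fits the foot's edges only roughly, but the tolerance is 22 mm. I did not measure the beam's position on the label directly.
- **Laying down:** I lowered the scanner until it touched the tray with about 6 N, then opened the fingers and lifted straight up.
- **Last pictures:** The scanner lies flat, window down and centred in the tray. The gripper is about 0.2 m above it and open to 53 mm, with the wrist force near zero. The fan, screwdriver and bottle look undisturbed, judged by eye only.

No check failed. The only disagreement was about 3–6 mm and 1.4° in the scanner's starting pose between the top and wrist cameras, which I corrected before gripping.

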